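Tip the wax and polishing blocks into the tray's pocket

TASK

Lift the loose green wax block onto the floor of the tipping tray at its empty high end, where the brown polishing block leaves room. Then push the orange tab down until the tray is home on its rubber stop and keep it pressed there steadily with about 10 N, never hard, until both blocks have slid into the pocket at the tab end on their own (they may tumble); do not push the blocks with the gripper. Finally let the tray swing back level slowly, without slamming, and take the hand away; leave everything else where it is.

Things in the scene. Friction and masses are not known exactly. Their poses are not given: they have to be found in the camera images.
- green_block: green wax block, a box 18 (its x) x 26 (its y) x 20 mm high, about 30 g, lying loose on the bench to the right; origin at the centre of its underside, z up
- brown_block: brown polishing block, a box 20 (x) x 24 (y) x 16 mm high, about 50 g, lying on the upper floor of the tray; origin at the centre of its underside
- tip_tray (a joint): tray hinge, rad: 0 = level, at rest (heavy at the high end, it falls back to 0 by itself); grows as the tab goes down. The blocks slide at about 0.3 to 0.45. The rubber stop is met somewhere from 0.48 to 0.70, screwed to another height each time and not measured: find it by feel (1 to 3 N at the tab move the tray; on the stop the force climbs by newtons a millimetre)
- tray_hinge (a point): tray centre on the hinge axis, level with the upper floor, 95 mm above the bench. Axes turn with the tray: x to the high end, y the hinge axis, z up. Inside width 72 mm; walls stand 9 mm above the upper floor. Smooth steel upper floor from x = -10 to +91 mm. Stand's cheeks hold the tray's sides at x = 0, with brass knobs out to y = +-52 mm
- tray_load (a point): point on the upper floor at the high end, 64 mm along x from the hinge, mid-width: the free place for the green block
- tray_pocket (a point): point on the pocket floor, mid-width, 40 mm from the hinge on the tab side; axes as at the hinge. The pocket runs from x = -10 to -67 mm seen from the hinge, its floor 4 mm below the upper floor
- tray_tab (a point): middle of the top of the orange push tab, 94 mm from the hinge on the low side (x = -94 mm, 1 mm below the upper floor's plane). The free top of the tab runs from x = -70 to -115 mm and is 56 mm wide; an end wall 9 mm high stands at x = -70 mm
- jar: glass jar with black cap, 48 mm wide, 63 high, bystander; origin under its centre
- bur_box: light blue box of burs, 30x67x46 mm, bystander; origin under its centre
- solder_spool: cream spool, 48 mm wide, 32 high, bystander; origin under its centre
- loupe: black eye loupe, 39 mm wide, 30 high, bystander; origin under its centre
- blue_pliers: blue pliers, 46x129x10 mm, lying, bystander; origin under its centre
- marker: black and red marker, 128 mm long, 11 mm thick, lying, bystander; origin under its centre

How it is judged (in metres and radians):
On the way, in this order (a step that is already met when the one before it is completed fails the run):
1. the green block stands released on the tray's upper floor, more than 25 mm to the high side of the hinge (x of green_block in the frame of tray_hinge between 0.025 and 0.09 m and y of green_block in the frame of tray_hinge between -0.036 and 0.036 m and z of green_block in the frame of tray_hinge between -0.004 and 0.004 m and contact force between the fingers and green_block below 0.1 N and linear speed of green_block below 0.03 m/s), for 0.2 s.
2. the tray is kept pressed on its stop with 6 to 16 N for half a second, with both blocks lying in the pocket (value of joint tip_tray above 0.44 rad and contact force between the fingers and tip_tray between 6 and 16 N and x of each of green_block, brown_block in the frame of tray_hinge below -0.016 m and z of each of green_block, brown_block in the frame of tray_hinge below 0.018 m), for 0.5 s.
At the end, for the whole second after the job is handed in: The tray is back level (within 0.03 rad), and both blocks lie at rest in its pocket: whichever way up they have come to lie, the middle of each block's underside is at least 16 mm past the hinge on the tab side, between the side walls and less than 18 mm above the upper floor's plane (value of joint tip_tray below 0.03 rad and x of green_block in the frame of tray_hinge between -0.07 and -0.016 m and x of brown_block in the frame of tray_hinge between -0.07 and -0.016 m and y of green_block in the frame of tray_hinge between -0.036 and 0.036 m and y of brown_block in the frame of tray_hinge between -0.036 and 0.036 m and z of green_block in the frame of tray_hinge between -0.015 and 0.018 m and z of brown_block in the frame of tray_hinge between -0.015 and 0.018 m and linear speed of each of green_block, brown_block below 0.02 m/s); the robot touches nothing.
It fails at once if the tray is pressed with more than 22 N (contact force between the fingers and tip_tray above 22 N).
It fails at once if the tray slams back: it swings back faster than 1.5 rad/s (velocity of joint tip_tray below -1.5 rad/s).
It fails at once if the gripper touches the brown block (contact force between the fingers and brown_block above 0.5 N).
It fails at once if the gripper pushes the green block in the tab half of the tray (contact force between the fingers and green_block above 0.5 N and x of green_block in the frame of tray_hinge between -0.07 and 0 m and y of green_block in the frame of tray_hinge between -0.036 and 0.036 m and z of green_block in the frame of tray_hinge below 0.004 m).
It fails at once if a bystander is shoved more than 30 mm (distance of any of jar, loupe, blue_pliers, marker from where it was at the start of the episode above 0.03 m).
It also fails if it takes over 70 s, if anything falls off the work surface, if the arm or the gripper's body presses on something with over 40 N, if the wrist force passes 120 N, or if a joint passes its speed limit or range.

ROBOT

A 7-joint arm with a two-finger parallel gripper is mounted at the origin on a cart in front of the work surface, level with it; the furniture and walls round the work are solid. World frame = base frame: x ahead of the robot, y to its left, z up, the work surface at z = 0. Lengths are in m, angles in degrees, forces in N, time in s.
With the tool pointing down it reaches from about 0.425 to 0.875 m from the base axis. Payload 4.7 kg.
Tool frame: the origin (TCP) lies midway between the tips of the shut fingers; the grasp point (between the pads) lies 19 mm behind it; z points along the fingers, x is the direction in which the jaws open and shut, and the axes are right-handed (so a half turn about z gives the same grasp; the last joint's range is limited). The gripper opens to 87 mm and grips with 3 to 60 N. Pads are 19 mm wide; open, the fingers measure 117 mm over their backs; the gripper's body (75 mm by 190 mm) begins 51 mm behind the grasp point.
Start: joints at [-73.505, 18.392, -4.016, 83.108, 1.295, 78.541, -3.26], TCP at [0.176, 0.626, 0.223] pointing down, gripper open.
Joint ranges: [-163.93, 163.93], [-17.29, 119.83], [-79.2, 71.16], [3.27, 140.29], [-89.18, 269.18], [5.43, 117.66], [-154.24, 154.24]. Speed limits (degrees/s): [147.25, 147.25, 180, 180, 180, 180, 180].

INTERFACE

Orientations are given as [roll, pitch, yaw] about the fixed x, y, z axes, in that order (R = Rz(yaw) Ry(pitch) Rx(roll)).
In Python, from cell import env gives the robot as it stands.
- The arm moves only by the tool carry_out, never from a script. Its argument "plan" is a list of rows, each an object with "grip": the closure, from 0 (fully open) to 1 (shut); "dp": the shift along the tool's x, y, z in m, a list of three; "rotation": the turn, a rotation vector about the tool's x, y, z in degrees, a list of three. In form: [{"grip": grip, "dp": [dx, dy, dz], "rotation": [wx, wy, wz]}, ...]. A call has 1 to 8 rows; each row shifts and turns the pose as measured when the row begins, along the tool's axes as they then stand; what a row does not reach is not made up. A row lasts 1/12 s, in which the tool goes at most 41.7 mm and 7.16 degrees, less where a joint would pass 70% of its speed; a pose out of reach is approached as far as the arm can. A call is refused whole if a number of a shift passes 0.0417 or a number of a turn 7.16, either way. A call with a gripper value outside its range is refused whole. The fingers move at their own pace and stop on an object; "force" is the grip in N (left out, the last holds). Time passes only in rows, so rows that do not move let the fingers close. It gives the time, the measured TCP pose, the force and the opening at its end, in the units of the state.
- env.get_obs(): the state, without advancing time (a new reading comes with each control period).
- env.read_camera(name): name is "scene" or "top" or "wrist"; returns the picture (480x640x3 uint8, red, green, blue); there is no depth.
- env.camera_params(name): a dict with "fx", "fy", "cx", "cy" (pixels), "k1" (the pictures are not rectified: a ray, as slopes to the right and down, at radius r is drawn at 1 + k1 r^2 times it, then the intrinsics apply), "R" (3x3) and "t" (3): a world point X has camera coordinates R X + t. Camera axes: x right, y down, z forward; pixel columns grow to the right and rows downward; lengths in m; the calibration is good to about 2 mm. A picture is of the moment at which its call begins: read the wrist's pose just before it. camera_params takes no time and is no camera call; for the wrist camera it gives the pose at the moment of the call.
- env.sign_off(): hands the job in, once; it reports no verdict.
The state is a dict: "time_s": time; "qpos": joint angles; "joint_velocities": joint speeds; "effort": joint torques, N m; "tool_pos": TCP position; "tool_rot": TCP orientation; "force": force on the tool from outside, world axes, zero at the start; "wrist_torque": the same for the moment, N m; "grip_width": finger opening in m.
Only numpy, scipy, OpenCV 4.12 (cv2) and the standard library are available. Lean on these libraries where they do the work, as an engineer would, in place of code of your own. Each camera call takes 0.05 s, during which the arm holds its last target. There are 200 camera calls.

## Working session

There is one attempt and no reset: what is moved stays moved. The work goes in short steps, Python scripts to look and compute and a tool call to move; the robot and the scene stay as the last step left them, time stands still between calls to the robot, and variables do not carry over. Pictures are saved under pics/ and viewed, about 8 in all and at most 12, crops included, and the job is handed in when it is done.

Besides the shell and the picture viewer there is one more tool, called after "Emit:" as name(argument=value, ...) on one line, values as JSON. carry_out: Moves the arm, as the interface text tells. Its arguments: {"type":"object","properties":{"plan":{"type":"array","items":{"type":"object","properties":{"grip":{"type":"number"},"dp":{"type":"array","items":{"type":"number"}},"rotation":{"type":"array","items":{"type":"number"}}}}},"force":{"type":"number"}},"required":["plan"]}

```bash
ls; mkdir -p pics
python3 - <<'E'
from cell import env
import cv2
o=env.get_obs(); print(o)
for n in ("scene","top"):
    im=env.read_camera(n); cv2.imwrite(f"pics/{n}0.png",im[:,:,::-1])
    p=env.camera_params(n); print(n,p)
E
```

```text
pics
{'time_s': 0.0, 'qpos': array([-73.50493633,  18.44010656,  -4.01558038,  83.17412293,
         1.29589132,  78.5392731 ,  -3.25943838]), 'joint_velocities': array([-0.06971784, -0.03380006, -0.09704152,  0.03712571, -0.0605365 ,
        0.0487528 ,  0.01010989]), 'effort': array([ 8.59646898e-04, -4.91298401e+01, -4.03448185e-01, -3.12510216e+01,
       -6.39889506e-02,  4.41322848e-02,  1.79445210e-04]), 'tool_pos': array([0.17565819, 0.62525533, 0.22145647]), 'tool_rot': array([1.79993523e+02, 1.08212815e-01, 7.43154486e+01]), 'force': array([ 0.02613032,  0.46083188, -0.06352684]), 'wrist_torque': array([-0.03512829,  0.02330589, -0.03214679]), 'grip_width': 0.08703140592215872}
scene {'fx': 600.3454594043966, 'fy': 600.3454594043966, 'cx': 325.4810880411046, 'cy': 246.36488745769205, 'k1': 0.05428884992832716, 'R': array([[ 0.84184734, -0.5396127 , -0.01054486],
       [-0.38313791, -0.58374279, -0.71585592],
       [ 0.38012946,  0.60668153, -0.6981684 ]]), 't': array([-0.49512056,  0.19085247,  1.39560207])}
top {'fx': 581.3971303900502, 'fy': 581.3971303900502, 'cx': 321.4518613001336, 'cy': 235.05031847406832, 'k1': -0.013083486655523951, 'R': array([[-0.05545267, -0.99844767,  0.00522102],
       [-0.97701366,  0.05318276, -0.20643621],
       [ 0.20583809, -0.01654845, -0.97844613]]), 't': array([-0.08304841,  0.54667609,  1.07610542])}
```

View pics/top0.png

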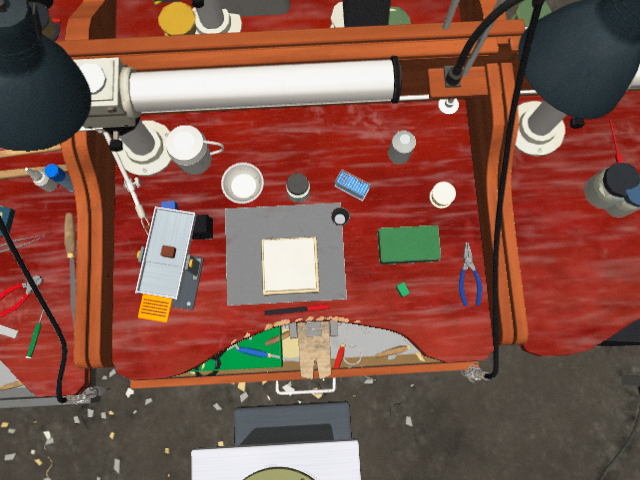

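View pics/scene0.png

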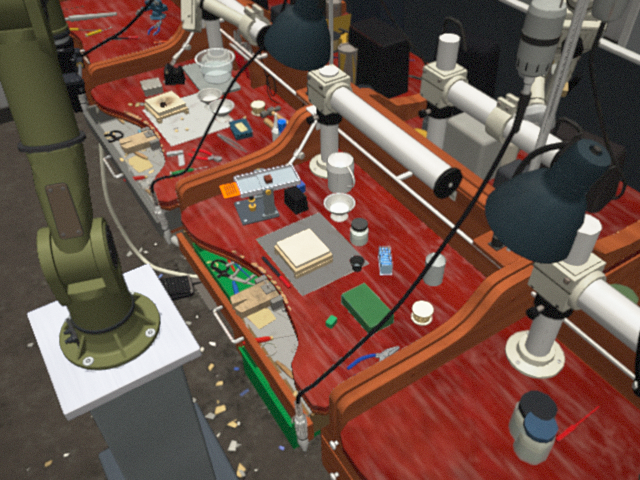

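```bash
cat > h.py <<'E'
from cell import env
import cv2, numpy as np
from scipy.spatial.transform import Rotation as Ro
def K(p): return np.array([[p['fx'],0,p['cx']],[0,p['fy'],p['cy']],[0,0,1]]), np.array([p['k1'],0,0,0,0.])
def ray(p,uv):
    k,d=K(p); a=cv2.undistortPoints(np.array(uv,float).reshape(-1,1,2),k,d).reshape(-1,2)
    D=np.c_[a,np.ones(len(a))]@p['R']; C=-p['R'].T@p['t']; return C,D
def cast(p,uv,z):
    C,D=ray(p,uv); return C+D*((z-C[2])/D[:,2])[:,None]
def proj(p,X):
    k,d=K(p); return cv2.projectPoints(np.array(X,float).reshape(-1,1,3),cv2.Rodrigues(p['R'])[0],p['t'],k,d)[0].reshape(-1,2)
def cnts(im,lo,hi,amin=20):
    hsv=cv2.cvtColor(im,cv2.COLOR_RGB2HSV); m=cv2.inRange(hsv,np.array(lo),np.array(hi))
    c=cv2.findContours(m,cv2.RETR_EXTERNAL,cv2.CHAIN_APPROX_NONE)[0]
    return [x for x in sorted(c,key=cv2.contourArea,reverse=True) if cv2.contourArea(x)>amin],m
E
python3 - <<'E'
from h import *
im=cv2.imread("pics/top0.png")[:,:,::-1].copy(); p=env.camera_params("top")
for n,lo,hi,z in (("green",(50,120,60),(80,255,255),0.02),("orange",(8,200,180),(25,255,255),0.094)):
    for c in cnts(im,lo,hi)[0][:4]:
        r=cv2.minAreaRect(c); b=cv2.boxPoints(r)
        print(n,cv2.contourArea(c),r[0],'box px',b.round(1).tolist()); print(cast(p,[r[0]],z).round(4),cast(p,b,z).round(4).tolist())
print('knobs',cast(p,[(138,255),(191,264)],.095))
cr=cv2.resize(im[195:330,115:225],None,fx=4.4,fy=4.4,interpolation=cv2.INTER_CUBIC); cv2.imwrite("pics/c1.png",cr[:,:,::-1])
E
```

```text
green 1674.5 (409.3466796875, 243.08700561523438) box px [[379.5, 228.6999969482422], [437.5, 225.6999969482422], [439.20001220703125, 257.5], [381.20001220703125, 260.5]]
[[ 0.523  -0.2892  0.02  ]] [[0.5558, -0.2315, 0.02], [0.5558, -0.3493, 0.02], [0.4905, -0.3464, 0.02], [0.4907, -0.2299, 0.02]]
green 1579.0 (234.00588989257812, 349.5764465332031) box px [[185.10000610351562, 333.20001220703125], [279.79998779296875, 325.8999938964844], [282.8999938964844, 365.8999938964844], [188.1999969482422, 373.20001220703125]]
[[0.3322 0.0679 0.02  ]] [[0.3687, 0.1621, 0.02], [0.3726, -0.0225, 0.02], [0.2962, -0.0253, 0.02], [0.2925, 0.1569, 0.02]]
green 133.0 (33.718910217285156, 339.41351318359375) box px [[26.299999237060547, 354.8999938964844], [36.20000076293945, 322.5], [41.20000076293945, 324.0], [31.200000762939453, 356.3999938964844]]
[[0.3726 0.4562 0.02  ]] [[0.3438, 0.4694, 0.02], [0.4051, 0.4527, 0.02], [0.4016, 0.443, 0.02], [0.3404, 0.4597, 0.02]]
green 89.5 (402.6000671386719, 289.2000427246094) box px [[396.0, 286.0], [404.0, 282.0], [409.20001220703125, 292.3999938964844], [401.20001220703125, 296.3999938964844]]
[[ 0.4311 -0.2678  0.02  ]] [[0.4382, -0.2553, 0.02], [0.4452, -0.2718, 0.02], [0.4241, -0.2803, 0.02], [0.417, -0.2638, 0.02]]
orange 693.5 (154.31080627441406, 308.1351623535156) box px [[137.0, 317.79998779296875], [141.10000610351562, 293.3999938964844], [171.60000610351562, 298.3999938964844], [167.5, 322.8999938964844]]
[[0.4133 0.2017 0.094 ]] [[0.3973, 0.2332, 0.094], [0.4419, 0.2261, 0.094], [0.4294, 0.1699, 0.094], [0.3851, 0.1775, 0.094]]
knobs [[0.51394199 0.23215    0.095     ]
 [0.4915364  0.13336874 0.095     ]]
```

View pics/c1.png

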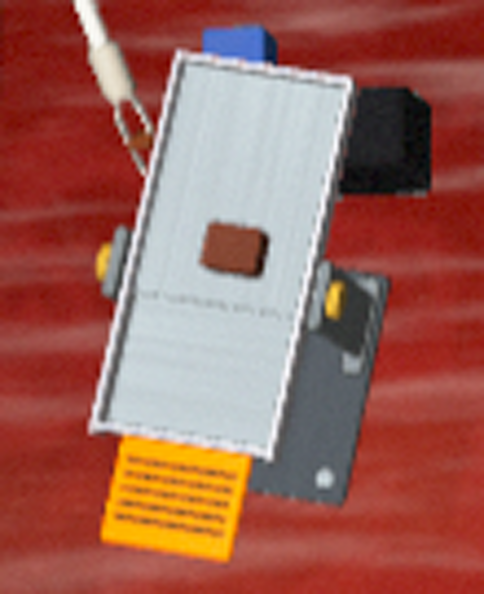

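Emit:
carry_out(plan=[{"grip": 0,"dp": [-0.027,0.0356,-0.007],"rotation": [0,0,0]},{"grip": 0,"dp": [-0.027,0.0356,-0.007],"rotation": [0,0,0]},{"grip": 0,"dp": [-0.027,0.0356,-0.007],"rotation": [0,0,0]},{"grip": 0,"dp": [-0.027,0.0356,-0.007],"rotation": [0,0,0]},{"grip": 0,"dp": [-0.027,0.0356,-0.007],"rotation": [0,0,0]},{"grip": 0,"dp": [-0.027,0.0356,-0.007],"rotation": [0,0,0]},{"grip": 0,"dp": [-0.027,0.0356,-0.007],"rotation": [0,0,0]},{"grip": 0,"dp": [-0.027,0.0356,-0.007],"rotation": [0,0,0]}])

```text
time_s: 0.77
tool_pos: [0.3702, 0.3621, 0.266]
tool_rot: [-179.5, 0.7, 75.6]
force: [0.7, 0.9, 0.0]
grip_width: 0.0868
```

Run:
```python
from h import *
p=env.camera_params("top")
c=np.array([(180,55),(353,80),(270,458),(93,430)])/4.4+[115,195]-0.4
X=cast(p,c,.104); print(X.round(4).tolist()); 
print('center',X.mean(0), 'lens',[np.linalg.norm(X[i]-X[(i+1)%4]).round(4) for i in range(4)])
ax=(X[0]+X[1]-X[2]-X[3]); print('yaw x',np.degrees(np.arctan2(ax[1],ax[0])))
yy=(X[0]+X[3]-X[1]-X[2]); print('yaw y',np.degrees(np.arctan2(yy[1],yy[0])))
pw=env.camera_params("wrist"); o=env.get_obs(); print(o['tool_pos'],o['tool_rot'])
R=Ro.from_euler('xyz',o['tool_rot'],degrees=True).as_matrix()
print('cam in tool',R.T@(-pw['R'].T@pw['t']-o['tool_pos']), (R.T@pw['R'].T).round(3), pw['fx'],pw['cx'],pw['cy'],pw['k1'])
```

```text
[[0.6022, 0.1973, 0.104], [0.5872, 0.1234, 0.104], [0.4274, 0.1595, 0.104], [0.443, 0.2329, 0.104]]
center [0.51496031 0.17826425 0.104     ] lens [np.float64(0.0755), np.float64(0.1638), np.float64(0.0751), np.float64(0.1632)]
yaw x -12.67465661570787
yaw y 78.22944010810532
[0.37020302 0.36210596 0.26604209] [-179.46089517    0.6842956    75.57210146]
cam in tool [-0.00021869 -0.06647153 -0.16211815] [[ 1.    -0.     0.   ]
 [ 0.     0.97   0.242]
 [-0.    -0.242  0.97 ]] 409.231939874827 318.24653413932214 231.910784317563 0.006961870195636874
```

Emit:
carry_out(plan=[{"grip": 0.3,"dp": [-0.032,0.027,0],"rotation": [0,0,0]},{"grip": 0.3,"dp": [-0.032,0.027,0],"rotation": [0,0,0]},{"grip": 0.3,"dp": [-0.032,0.027,0],"rotation": [0,0,0]},{"grip": 0.3,"dp": [-0.032,0.027,0],"rotation": [0,0,0]},{"grip": 0.3,"dp": [-0.032,0.027,0],"rotation": [0,0,0]},{"grip": 0.3,"dp": [-0.032,0.027,0],"rotation": [0,0,0]},{"grip": 0.3,"dp": [-0.032,0.02,0],"rotation": [0,0,0]},{"grip": 0.3,"dp": [-0.032,0,0],"rotation": [0,0,0]}])

```text
time_s: 1.43
tool_pos: [0.4834, 0.0637, 0.2665]
tool_rot: [-179.6, 0.6, 75.3]
force: [-1.0, -0.5, 0.4]
grip_width: 0.0617
```

Emit:
carry_out(plan=[{"grip": 0.3,"dp": [-0.0395,0.0033,0.006],"rotation": [0,0,6.5]},{"grip": 0.3,"dp": [-0.0389,0.0078,0.006],"rotation": [0,0,6.5]},{"grip": 0.3,"dp": [-0.0377,0.0121,0.006],"rotation": [0,0,6.5]},{"grip": 0.3,"dp": [-0.0361,0.0163,0.006],"rotation": [0,0,6.5]},{"grip": 0.3,"dp": [-0.034,0.0203,0.006],"rotation": [0,0,6.5]},{"grip": 0.3,"dp": [-0.0316,0.024,0.006],"rotation": [0,0,6.5]},{"grip": 0.3,"dp": [-0.0286,0.0275,0.006],"rotation": [0,0,6.5]},{"grip": 0.3,"dp": [-0.0253,0.0305,0.006],"rotation": [0,0,6.5]}])

```text
time_s: 2.1
tool_pos: [0.4192, -0.2577, 0.2195]
tool_rot: [179.8, 0.5, 21.1]
force: [0.6, -0.9, -0.0]
grip_width: 0.0605
```

Emit:
carry_out(plan=[{"grip": 0.3,"dp": [0,0,0],"rotation": [0,0,0]},{"grip": 0.3,"dp": [0,0,0],"rotation": [0,0,0]}])

```text
time_s: 2.27
tool_pos: [0.4137, -0.2674, 0.2184]
tool_rot: [179.7, 0.7, 19.9]
force: [-0.5, 0.9, -0.5]
grip_width: 0.0609
```

```bash
cat > g.py <<'E'
from h import *
import sys
p=env.camera_params("wrist"); im=env.read_camera("wrist"); cv2.imwrite(sys.argv[1],im[:,:,::-1])
o=env.get_obs(); print(o['tool_pos'],o['tool_rot'],o['grip_width'])
cs,m=cnts(im,(50,120,60),(80,255,255),100)
for c in cs[:3]:
    r=cv2.minAreaRect(c); b=cv2.boxPoints(r); W=cast(p,b,.02)
    print(cv2.contourArea(c),r[0],cast(p,[r[0]],.02).round(4),'px',b.round(0).tolist())
    for i in range(2): d=W[i+1]-W[i]; print('  edge',np.linalg.norm(d).round(4),np.degrees(np.arctan2(d[1],d[0])).round(1))
E
python3 g.py pics/w1.png
```

```text
[ 0.41321629 -0.26809703  0.21843296] [179.66248339   0.76114454  19.92267151] 0.061198798508075906
446.5 (339.29388427734375, 210.28924560546875) [[ 0.4301 -0.2667  0.02  ]] px [[325.0, 202.0], [352.0, 200.0], [353.0, 219.0], [326.0, 220.0]]
  edge 0.024 23.2
  edge 0.0167 -65.8
```

View pics/w1.png

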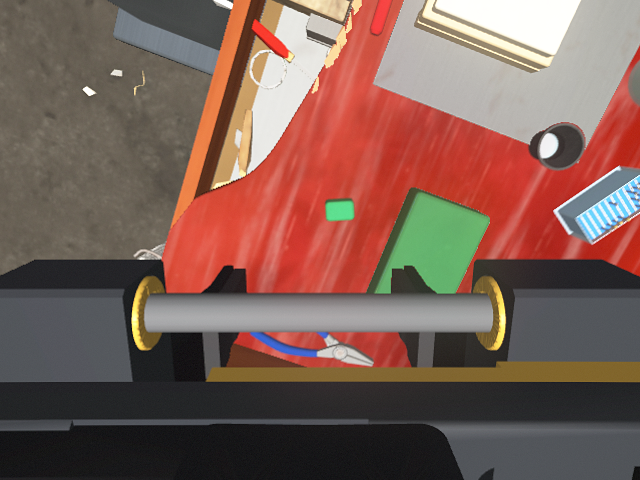

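Emit:
carry_out(plan=[{"grip": 0.5,"dp": [0.0163,0.0044,0],"rotation": [0.3,0.7,-4]},{"grip": 0.5,"dp": [0,0,0.035],"rotation": [0,0,0]},{"grip": 0.5,"dp": [0,0,0.035],"rotation": [0,0,0]},{"grip": 0.5,"dp": [0,0,0.035],"rotation": [0,0,0]},{"grip": 0.5,"dp": [0,0,0.03],"rotation": [0,0,0]},{"grip": 0.5,"dp": [0,0,0.02],"rotation": [0,0,0]},{"grip": 0.5,"dp": [0,0,0],"rotation": [0,0,0]}])

```text
time_s: 2.9
tool_pos: [0.4377, -0.2575, 0.0592]
tool_rot: [180.0, -0.4, 25.3]
force: [-1.2, 0.7, 0.2]
grip_width: 0.0435
```

```bash
python3 g.py pics/w2.png
```

```text
[ 0.43856126 -0.25783193  0.06080635] [179.92960918  -0.51771684  25.30303979] 0.04388559925512836
1407.5 (299.57757568359375, 268.1810607910156) [[ 0.4301 -0.265   0.02  ]] px [[274.0, 284.0], [276.0, 250.0], [325.0, 253.0], [323.0, 287.0]]
  edge 0.0185 110.7
  edge 0.0247 21.6
```

Emit:
carry_out(plan=[{"grip": 0.5,"dp": [-0.011,0.0034,0.01],"rotation": [0,-0.5,3]},{"grip": 0.5,"dp": [0,0,0.01],"rotation": [0,0,0]},{"grip": 0.5,"dp": [0,0,0],"rotation": [0,0,0]},{"grip": 0.5,"dp": [0,0,0],"rotation": [0,0,0]}])

```text
time_s: 3.28
tool_pos: [0.4353, -0.2636, 0.0444]
tool_rot: [179.8, -0.4, 22.7]
force: [-0.4, -0.4, 1.0]
grip_width: 0.0437
```

```bash
python3 g.py pics/w3.png
```

```text
[ 0.43565314 -0.26347167  0.04454006] [179.77200613  -0.39229989  22.76202582] 0.04366730971689083
1626.5 (308.0, 270.5) [[ 0.4302 -0.2655  0.02  ]] px [[282.0, 288.0], [282.0, 253.0], [334.0, 253.0], [334.0, 288.0]]
  edge 0.0178 111.5
  edge 0.0247 22.6
```

View pics/w3.png

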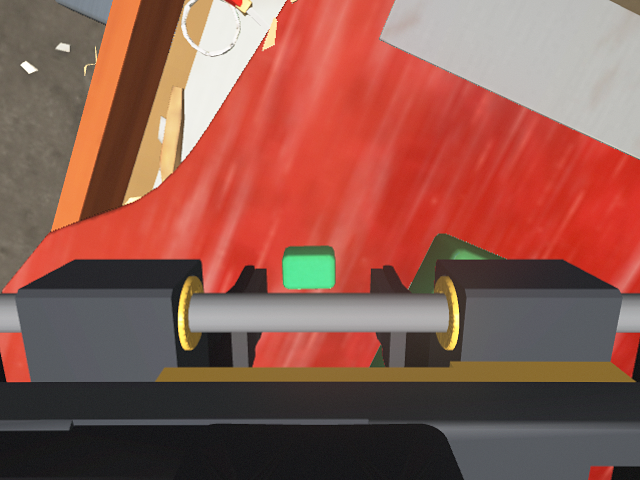

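Emit:
carry_out(plan=[{"grip": 0.5,"dp": [-0.0058,0,0.006],"rotation": [0,-0.4,0]},{"grip": 0.5,"dp": [0,0,0.012],"rotation": [0,0,0]},{"grip": 0.5,"dp": [0,0,0.012],"rotation": [0,0,0]},{"grip": 0.5,"dp": [0,0,0],"rotation": [0,0,0]},{"grip": 0.5,"dp": [0,0,0],"rotation": [0,0,0]}])

```text
time_s: 3.75
tool_pos: [0.4328, -0.2658, 0.014]
tool_rot: [179.6, -0.2, 23.0]
force: [0.2, 0.2, 0.7]
grip_width: 0.0437
```

Emit:
carry_out(plan=[{"grip": 0.5,"dp": [-0.002,0,0.0045],"rotation": [0,0,0]},{"grip": 0.5,"dp": [0,0,0],"rotation": [0,0,0]},{"grip": 1,"dp": [0,0,0],"rotation": [0,0,0]},{"grip": 1,"dp": [0,0,0],"rotation": [0,0,0]},{"grip": 1,"dp": [0,0,0],"rotation": [0,0,0]},{"grip": 1,"dp": [0,0,0],"rotation": [0,0,0]},{"grip": 1,"dp": [0,0,0],"rotation": [0,0,0]}], force=12)

```text
time_s: 4.33
tool_pos: [0.4306, -0.267, 0.0089]
tool_rot: [179.6, -0.2, 22.9]
force: [-0.7, -1.1, -0.4]
grip_width: 0.0258
```

Emit:
carry_out(plan=[{"grip": 1,"dp": [0,0,-0.02],"rotation": [0,0,0]},{"grip": 1,"dp": [0,0,-0.035],"rotation": [0,0,0]},{"grip": 1,"dp": [0,0,-0.035],"rotation": [0,0,0]},{"grip": 1,"dp": [0,0,-0.035],"rotation": [0,0,0]},{"grip": 1,"dp": [0,0,-0.035],"rotation": [0,0,0]},{"grip": 1,"dp": [0,0,-0.035],"rotation": [0,0,0]},{"grip": 1,"dp": [0,0,-0.01],"rotation": [0,0,0]},{"grip": 1,"dp": [0,0,0],"rotation": [0,0,0]}])

```text
time_s: 5.0
tool_pos: [0.4272, -0.2656, 0.2219]
tool_rot: [179.8, -0.0, 22.8]
force: [-0.1, -0.4, -0.7]
grip_width: 0.0257
```

Emit:
carry_out(plan=[{"grip": 1,"dp": [0.024,-0.0311,0],"rotation": [0,0,-6.9]},{"grip": 1,"dp": [0.0277,-0.0279,0],"rotation": [0,0,-6.9]},{"grip": 1,"dp": [0.0309,-0.0244,0],"rotation": [0,0,-6.9]},{"grip": 1,"dp": [0.0336,-0.0203,0],"rotation": [0,0,-6.9]},{"grip": 1,"dp": [0.0358,-0.0161,0],"rotation": [0,0,-6.9]},{"grip": 1,"dp": [0.0375,-0.0116,0],"rotation": [0,0,-6.9]},{"grip": 1,"dp": [0.0386,-0.007,0],"rotation": [0,0,-6.9]},{"grip": 1,"dp": [0.0392,-0.0022,0],"rotation": [0,0,-6.9]}])

```text
time_s: 5.67
tool_pos: [0.5045, 0.038, 0.2122]
tool_rot: [-179.8, 0.3, 78.9]
force: [0.6, -0.7, -0.1]
grip_width: 0.0259
```

Emit:
carry_out(plan=[{"grip": 1,"dp": [0.028,0.001,0],"rotation": [0,0,0]},{"grip": 1,"dp": [0.028,0.001,0],"rotation": [0,0,0]},{"grip": 1,"dp": [0.028,0.001,0],"rotation": [0,0,0]},{"grip": 1,"dp": [0.02,0.001,0],"rotation": [0,0,0]},{"grip": 1,"dp": [0,0,0],"rotation": [0,0,0]},{"grip": 1,"dp": [0,0,0],"rotation": [0,0,0]}])

```text
time_s: 6.17
tool_pos: [0.5227, 0.1559, 0.1978]
tool_rot: [-178.9, 0.7, 80.2]
force: [0.8, -0.5, 0.2]
grip_width: 0.026
```

```bash
python3 g.py pics/w4.png
python3 - <<'E'
from h import *
p=env.camera_params("wrist"); im=cv2.imread("pics/w4.png")[:,:,::-1].copy()
H=np.array([.5035,.1815]); a=np.radians(-12.3); ex=np.array([np.cos(a),np.sin(a)]); ey=np.array([-np.sin(a),np.cos(a)])
P=lambda x,y,z: list(H+x*ex/1000+y*ey/1000)+[z]
pts=[P(91,36,.104),P(91,-36,.104),P(-67,36,.104),P(-67,-36,.104),P(64,0,.095),P(0,0,.095)]
uv=proj(p,pts); print(uv.round(0).tolist())
for u in uv: cv2.drawMarker(im,tuple(int(v) for v in u),(255,0,255),0,12,1)
cv2.imwrite("pics/w4m.png",im[:,:,::-1])
E
```

```text
[0.52236722 0.15614593 0.19756612] [-178.87366691    0.67203657   80.24657885] 0.025727896785200554
880.5 (168.8076934814453, 14.038457870483398) [[0.3498 0.0676 0.02  ]] px [[133.0, 12.0], [201.0, -2.0], [204.0, 17.0], [137.0, 30.0]]
  edge 0.0529 90.3
  edge 0.0129 -1.0
832.0 (318.5, 283.5) [[0.583  0.1434 0.02  ]] px [[287.0, 292.0], [287.0, 275.0], [350.0, 275.0], [350.0, 292.0]]
  edge 0.0158 169.3
  edge 0.0552 80.5
115.5 (120.18460845947266, 26.176921844482422) [[0.3517 0.0285 0.02  ]] px [[111.0, 0.0], [115.0, -1.0], [129.0, 52.0], [126.0, 53.0]]
  edge 0.0025 93.7
  edge 0.0379 0.8
[[399.0, 338.0], [293.0, 333.0], [422.0, 95.0], [302.0, 90.0], [348.0, 293.0], [354.0, 202.0]]
```

View pics/w4m.png

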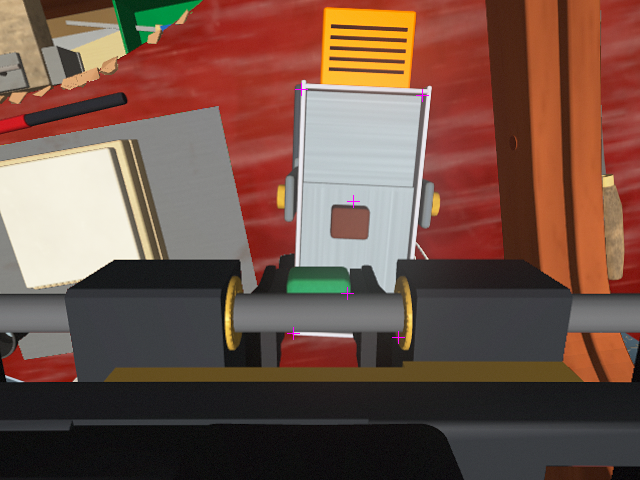

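Emit:
carry_out(plan=[{"grip": 1,"dp": [0.01,0.0195,0],"rotation": [-1.1,0.7,2.2]},{"grip": 1,"dp": [0.01,0.0195,0],"rotation": [0,0,0]},{"grip": 1,"dp": [0,0,0],"rotation": [0,0,0]},{"grip": 1,"dp": [0,0,0],"rotation": [0,0,0]},{"grip": 1,"dp": [0,0,0],"rotation": [0,0,0]}])

```text
time_s: 6.63
tool_pos: [0.5637, 0.1608, 0.1931]
tool_rot: [-179.7, 0.3, 77.5]
force: [0.1, 0.5, -0.3]
grip_width: 0.026
```

Emit:
carry_out(plan=[{"grip": 1,"dp": [0.0085,0,0.01],"rotation": [0,0,0]},{"grip": 1,"dp": [0,0,0.02],"rotation": [0,0,0]},{"grip": 1,"dp": [0,0,0.02],"rotation": [0,0,0]},{"grip": 1,"dp": [0,0,0.01],"rotation": [0,0,0]},{"grip": 1,"dp": [0,0,0],"rotation": [0,0,0]},{"grip": 1,"dp": [0,0,0],"rotation": [0,0,0]}])

```text
time_s: 7.13
tool_pos: [0.563, 0.1679, 0.1296]
tool_rot: [-179.7, 0.2, 77.2]
force: [-0.4, -0.1, 0.4]
grip_width: 0.0258
```

Run:
```python
from h import *
p=env.camera_params("scene"); im=env.read_camera("scene")
cv2.imwrite("pics/s2.png",cv2.resize(im[120:260,190:370],None,fx=4.2,fy=4.2,interpolation=cv2.INTER_CUBIC)[:,:,::-1])
```

```text
(no output)
```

View pics/s2.png

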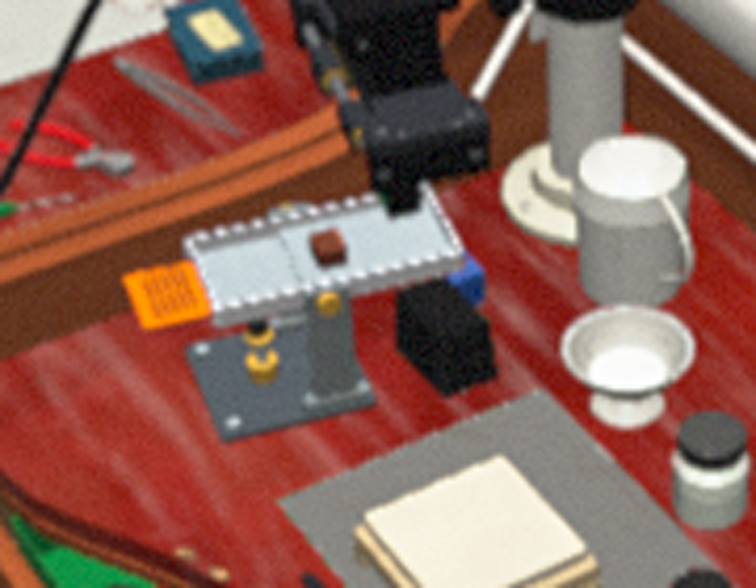

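Emit:
carry_out(plan=[{"grip": 1,"dp": [0.001,0.001,0.008],"rotation": [0,0,0]},{"grip": 1,"dp": [0,0,0.008],"rotation": [0,0,0]},{"grip": 1,"dp": [0,0,0.005],"rotation": [0,0,0]},{"grip": 1,"dp": [0,0,0],"rotation": [0,0,0]},{"grip": 1,"dp": [0,0,0],"rotation": [0,0,0]}])

```text
time_s: 7.6
tool_pos: [0.566, 0.1695, 0.1096]
tool_rot: [-179.9, -0.0, 77.3]
force: [0.5, -0.1, -0.2]
grip_width: 0.0258
```

Emit:
carry_out(plan=[{"grip": 1,"dp": [0,0,0.003],"rotation": [0,0,0]},{"grip": 1,"dp": [0,0,0.0015],"rotation": [0,0,0]},{"grip": 1,"dp": [0,0,0],"rotation": [0,0,0]}])

```text
time_s: 7.85
tool_pos: [0.5665, 0.1696, 0.1051]
tool_rot: [-179.9, -0.1, 77.2]
force: [-0.9, -0.0, -0.8]
grip_width: 0.026
```

Emit:
carry_out(plan=[{"grip": 1,"dp": [0,0,0.0015],"rotation": [0,0,0]},{"grip": 1,"dp": [0,0,0],"rotation": [0,0,0]},{"grip": 1,"dp": [0,0,0],"rotation": [0,0,0]}])

```text
time_s: 8.1
tool_pos: [0.5669, 0.1697, 0.1041]
tool_rot: [-180.0, -0.1, 77.2]
force: [0.5, 0.5, -0.0]
grip_width: 0.0261
```

Emit:
carry_out(plan=[{"grip": 1,"dp": [0,0,0.0012],"rotation": [0,0,0]},{"grip": 1,"dp": [0,0,0],"rotation": [0,0,0]},{"grip": 1,"dp": [0,0,0],"rotation": [0,0,0]}])

```text
time_s: 8.35
tool_pos: [0.5674, 0.1698, 0.1041]
tool_rot: [180.0, -0.2, 77.2]
force: [0.5, 0.3, -0.3]
grip_width: 0.026
```

Emit:
carry_out(plan=[{"grip": 0.6,"dp": [0,0,0],"rotation": [0,0,0]},{"grip": 0.6,"dp": [0,0,0],"rotation": [0,0,0]},{"grip": 0.6,"dp": [0,0,0],"rotation": [0,0,0]},{"grip": 0.6,"dp": [0,0,-0.003],"rotation": [0,0,0]},{"grip": 0.6,"dp": [0,0,-0.01],"rotation": [0,0,0]},{"grip": 0.6,"dp": [0,0,-0.02],"rotation": [0,0,0]},{"grip": 0.6,"dp": [0,0,-0.03],"rotation": [0,0,0]},{"grip": 0.6,"dp": [0,0,-0.03],"rotation": [0,0,0]}])

```text
time_s: 9.02
tool_pos: [0.5625, 0.1681, 0.1941]
tool_rot: [-179.4, 0.4, 77.2]
force: [0.3, 0.3, -0.1]
grip_width: 0.035
```

Emit:
carry_out(plan=[{"grip": 1,"dp": [0,-0.03,0],"rotation": [0.6,0.4,0]},{"grip": 1,"dp": [0,-0.03,0],"rotation": [0,0,0]},{"grip": 1,"dp": [0,-0.03,0],"rotation": [0,0,0]},{"grip": 1,"dp": [0,-0.03,0],"rotation": [0,0,0]},{"grip": 1,"dp": [0,-0.025,0],"rotation": [0,0,0]},{"grip": 1,"dp": [0,0,0],"rotation": [0,0,0]},{"grip": 1,"dp": [0,0,0],"rotation": [0,0,0]}])

```text
time_s: 9.6
tool_pos: [0.4231, 0.2015, 0.2108]
tool_rot: [-179.8, -0.8, 77.0]
force: [0.0, -1.2, 0.1]
grip_width: 0.0021
```

Run:
```python
from h import *
p=env.camera_params("top"); im=env.read_camera("top"); o=env.get_obs(); print(o['tool_pos'],o['tool_rot'],o['force'])
a=im[195:330,115:225]; pw=env.camera_params("wrist"); w=env.read_camera("wrist")
A=cv2.resize(a,None,fx=3.5,fy=3.5,interpolation=cv2.INTER_CUBIC); B=cv2.resize(w,(400,300))
C=np.zeros((473,790,3),np.uint8); C[:A.shape[0],:A.shape[1]]=A[:473]; C[:300,390:]=B
cv2.imwrite("pics/t2.png",C[:,:,::-1]); cv2.imwrite("pics/w5.png",w[:,:,::-1])
```

```text
[0.42316875 0.20167435 0.21076257] [-179.80957363   -0.82770739   76.97101238] [-0.61586272 -0.29835332  0.40802166]
```

View pics/t2.png

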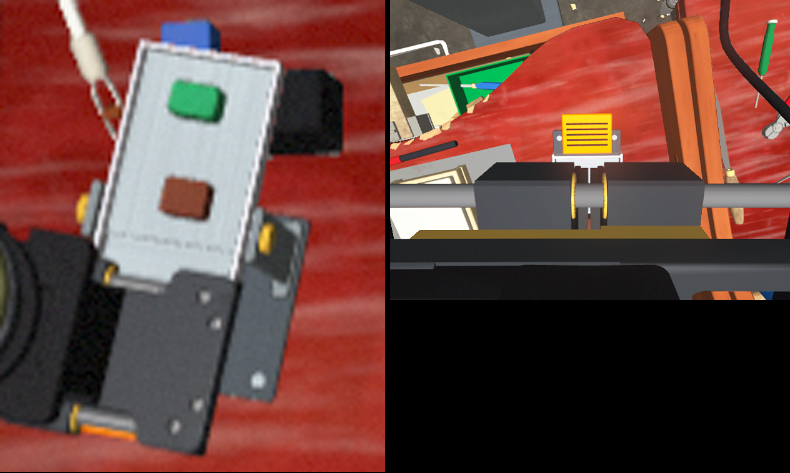

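Emit:
carry_out(plan=[{"grip": 1,"dp": [0,-0.007,0.01],"rotation": [0,-0.7,-0.7]},{"grip": 1,"dp": [0,0,0.025],"rotation": [0,0,0]},{"grip": 1,"dp": [0,0,0.025],"rotation": [0,0,0]},{"grip": 1,"dp": [0,0,0.02],"rotation": [0,0,0]},{"grip": 1,"dp": [0,0,0.01],"rotation": [0,0,0]},{"grip": 1,"dp": [0,0,0],"rotation": [0,0,0]},{"grip": 1,"dp": [0,0,0],"rotation": [0,0,0]}])

```text
time_s: 10.28
tool_pos: [0.4211, 0.2008, 0.115]
tool_rot: [-180.0, 0.2, 77.3]
force: [-0.3, 0.1, -0.2]
grip_width: 0.0003
```

Run:
```python
from h import *
p=env.camera_params("wrist"); w=env.read_camera("wrist"); o=env.get_obs(); print(o['tool_pos'],o['tool_rot'],o['force'])
for c in cnts(w,(8,200,150),(28,255,255),300)[0][:2]:
    r=cv2.minAreaRect(c); b=cv2.boxPoints(r); print(cv2.contourArea(c),b.round(0).tolist(),cast(p,b,.094).round(4).tolist())
```

```text
[0.4211202  0.200859   0.11517741] [-179.97286742    0.2044587    77.30787233] [-0.49292211  0.00417542 -0.38799846]
5597.0 [[260.0, 209.0], [380.0, 209.0], [380.0, 259.0], [260.0, 259.0]] [[0.3845, 0.1816, 0.094], [0.3965, 0.2349, 0.094], [0.4199, 0.2305, 0.094], [0.4076, 0.1756, 0.094]]
```

Emit:
carry_out(plan=[{"grip": 1,"dp": [0,-0.007,0.004],"rotation": [0,0,0]},{"grip": 1,"dp": [0,0,0.005],"rotation": [0,0,0]},{"grip": 1,"dp": [0,0,0.005],"rotation": [0,0,0]},{"grip": 1,"dp": [0,0,0.004],"rotation": [0,0,0]},{"grip": 1,"dp": [0,0,0.004],"rotation": [0,0,0]}])

```text
time_s: 10.75
tool_pos: [0.4167, 0.2045, 0.0956]
tool_rot: [179.7, -0.2, 77.3]
force: [-1.1, -0.2, 0.3]
grip_width: 0.0002
```

Emit:
carry_out(plan=[{"grip": 1,"dp": [0,0,0.004],"rotation": [0,0,0]},{"grip": 1,"dp": [0,0,0.004],"rotation": [0,0,0]},{"grip": 1,"dp": [0,0,0.004],"rotation": [0,0,0]},{"grip": 1,"dp": [0,0,0.004],"rotation": [0,0,0]},{"grip": 1,"dp": [0,0,0.004],"rotation": [0,0,0]}])

```text
time_s: 11.17
tool_pos: [0.4188, 0.2042, 0.0752]
tool_rot: [179.5, -0.2, 77.3]
force: [1.2, -1.8, 3.3]
grip_width: 0.0006
```

Emit:
carry_out(plan=[{"grip": 1,"dp": [0,-0.001,0.003],"rotation": [0.2,0,0]},{"grip": 1,"dp": [0,-0.001,0.003],"rotation": [0.2,0,0]},{"grip": 1,"dp": [0,0,0.003],"rotation": [0,0,0]},{"grip": 1,"dp": [0,0,0.003],"rotation": [0,0,0]}])

```text
time_s: 11.5
tool_pos: [0.4178, 0.2053, 0.0622]
tool_rot: [179.9, -0.3, 77.3]
force: [0.6, 0.4, 2.6]
grip_width: 0.0004
```

Emit:
carry_out(plan=[{"grip": 1,"dp": [0,0,0.002],"rotation": [0,0,0]},{"grip": 1,"dp": [0,0,0.002],"rotation": [0,0,0]},{"grip": 1,"dp": [0,0,0.002],"rotation": [0,0,0]}])

```text
time_s: 11.75
tool_pos: [0.4172, 0.2056, 0.0552]
tool_rot: [179.9, -0.3, 77.3]
force: [0.8, -0.1, 1.4]
grip_width: 0.0006
```

Emit:
carry_out(plan=[{"grip": 1,"dp": [0,0,0.002],"rotation": [0,0,0]},{"grip": 1,"dp": [0,0,0.002],"rotation": [0,0,0]}])

```text
time_s: 11.92
tool_pos: [0.417, 0.2057, 0.0506]
tool_rot: [180.0, -0.3, 77.3]
force: [0.2, -0.4, 1.6]
grip_width: 0.0004
```

Emit:
carry_out(plan=[{"grip": 1,"dp": [0,0,0.002],"rotation": [0,0,0]},{"grip": 1,"dp": [0,0,0.0015],"rotation": [0,0,0]}])

```text
time_s: 12.08
tool_pos: [0.4166, 0.2057, 0.0464]
tool_rot: [180.0, -0.3, 77.3]
force: [0.2, -0.5, 1.2]
grip_width: 0.0004
```

Emit:
carry_out(plan=[{"grip": 1,"dp": [0,0,0.0015],"rotation": [0,0,0]},{"grip": 1,"dp": [0,0,0.0015],"rotation": [0,0,0]}])

```text
time_s: 12.25
tool_pos: [0.4164, 0.2057, 0.043]
tool_rot: [-180.0, -0.3, 77.3]
force: [-0.4, -1.1, 5.4]
grip_width: -0.0001
```

```bash
cat > f.py <<'E'
from h import *
import sys
w=None
for i in range(int(sys.argv[1])):
    w=env.read_camera("top" if i%2 else "wrist"); o=env.get_obs(); print(round(o['time_s'],2),o['force'].round(1),np.linalg.norm(o['force']).round(1),o['tool_pos'].round(4))
    if i%2==0: W=w
cv2.imwrite("pics/last_w.png",W[:,:,::-1])
E
python3 f.py 6
```

```text
12.3 [-0.8  0.2  4.4] 4.4 [0.4164 0.2058 0.0429]
12.35 [ 0.1 -0.3  3. ] 3.0 [0.4163 0.2058 0.0431]
12.4 [0.1 0.6 3.6] 3.6 [0.4163 0.2058 0.0431]
12.45 [-0.7  0.2  2.9] 3.0 [0.4162 0.2058 0.0432]
12.5 [ 0.3 -0.1  3.5] 3.6 [0.4163 0.2058 0.0432]
12.55 [-0.7  0.1  2.4] 2.5 [0.4162 0.2058 0.0432]
```

Emit:
carry_out(plan=[{"grip": 1,"dp": [0,0,0.0015],"rotation": [0,0,0]},{"grip": 1,"dp": [0,0,0.0015],"rotation": [0,0,0]}])

```text
time_s: 12.72
tool_pos: [0.4171, 0.2058, 0.0416]
tool_rot: [180.0, -0.3, 77.3]
force: [-3.2, -3.0, 15.0]
grip_width: -0.0
```

```bash
python3 f.py 4
```

```text
12.77 [-3.4 -2.1 12.3] 13.0 [0.4171 0.2057 0.0417]
12.82 [-3.5 -2.7 11.3] 12.1 [0.417  0.2058 0.0417]
12.87 [-3.2 -1.7 11.4] 12.0 [0.417  0.2057 0.0418]
12.92 [-3.  -1.2 11.6] 12.0 [0.417  0.2057 0.0418]
```

```bash
python3 f.py 12
python3 - <<'E'
from h import *
im=env.read_camera("scene"); w=cv2.imread("pics/last_w.png")[:,:,::-1]
A=cv2.resize(im[130:240,200:320],None,fx=3.3,fy=3.3,interpolation=cv2.INTER_CUBIC); B=cv2.resize(w,(400,300))
C=np.zeros((365,800,3),np.uint8); C[:363,:396]=A; C[:300,400:]=B; cv2.imwrite("pics/p1.png",C[:,:,::-1])
E
```

```text
12.97 [-3.6 -2.2 10.7] 11.5 [0.417  0.2057 0.0418]
13.02 [-2.6 -2.3 12. ] 12.5 [0.4171 0.2057 0.0418]
13.07 [-2.2 -2.4 11.7] 12.2 [0.417  0.2058 0.0418]
13.12 [-3.1 -1.7 11.4] 11.9 [0.417  0.2058 0.0418]
13.17 [-3.5 -2.8 11.3] 12.1 [0.417  0.2058 0.0418]
13.22 [-2.9 -1.5 12. ] 12.4 [0.417  0.2057 0.0418]
13.27 [-2.2 -1.8 12. ] 12.4 [0.417  0.2058 0.0418]
13.32 [-2.5 -2.4 11.2] 11.8 [0.4171 0.2058 0.0418]
13.37 [-3.4 -1.8 11. ] 11.6 [0.4171 0.2057 0.0418]
13.42 [-4.  -2.  10.9] 11.8 [0.417  0.2058 0.0418]
13.47 [-3.2 -1.8 10.9] 11.5 [0.417  0.2058 0.0418]
13.52 [-2.1 -2.5 11.8] 12.3 [0.417  0.2057 0.0418]
```

View pics/p1.png

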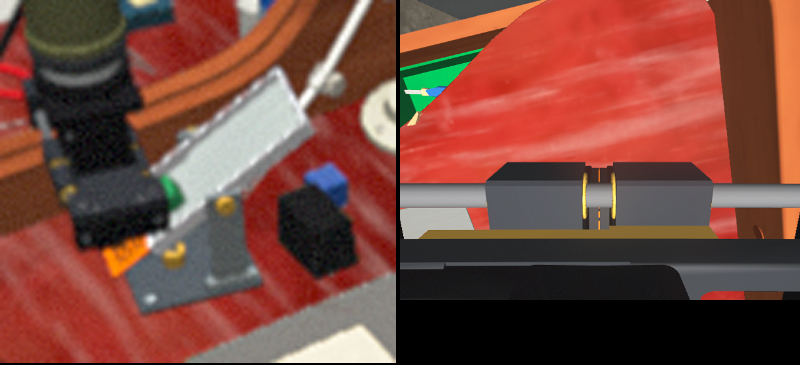

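Run:
```python
from h import *
H=np.array([.5033,.183,.095]); a=np.radians(-12.3); th=.575
ex0=np.array([np.cos(a),np.sin(a),0]); ey=np.array([-np.sin(a),np.cos(a),0]); ez0=np.array([0,0,1.])
ex=np.cos(th)*ex0+np.sin(th)*ez0; ez=np.cross(ex,ey); M=np.array([ex,ey,ez])
for n in("scene","top"):
    p=env.camera_params(n); im=env.read_camera(n)
    q=proj(p,[H-.06*ex,H+.03*ex,H-.02*ex]); print(n,q.round(0).tolist())
    m=cnts(im,(50,100,40),(85,255,255),4)[0]; c0=q[2]
    for nm,lo,hi in (("g",(50,80,30),(88,255,255)),("b",(3,60,30),(14,190,150))):
      for c in cnts(im,lo,hi,5)[0]:
        u=c.reshape(-1,2).mean(0)
        if np.hypot(*(u-c0))<35 and cv2.contourArea(c)<300:
            bb=cv2.boundingRect(c); C,D=ray(p,[u,(bb[0],bb[1]),(bb[0]+bb[2],bb[1]+bb[3])])
            for y in(-.012,0,.012):
                Q=C+D*(((H+y*ey-C)@ey)/(D@ey))[:,None]
                print(nm,cv2.contourArea(c),bb,'y',y,'tray xz mm',((Q-H)@M.T*1000).round(0).tolist())
```

```text
scene [[246.0, 195.0], [271.0, 174.0], [257.0, 186.0]]
g 35.0 (248, 183, 8, 11) y -0.012 tray xz mm [[-32.0, -12.0, 16.0], [-27.0, -12.0, 35.0], [-36.0, -12.0, -11.0]]
g 35.0 (248, 183, 8, 11) y 0 tray xz mm [[-35.0, 0.0, 6.0], [-31.0, 0.0, 26.0], [-39.0, -0.0, -20.0]]
g 35.0 (248, 183, 8, 11) y 0.012 tray xz mm [[-39.0, 12.0, -3.0], [-34.0, 12.0, 17.0], [-42.0, 12.0, -30.0]]
top [[163.0, 288.0], [165.0, 244.0], [164.0, 269.0]]
g 126.0 (155, 272, 16, 12) y -0.012 tray xz mm [[-17.0, -12.0, 41.0], [14.0, -12.0, 85.0], [-54.0, -12.0, -9.0]]
g 126.0 (155, 272, 16, 12) y 0 tray xz mm [[-37.0, -0.0, 4.0], [-4.0, -0.0, 50.0], [-75.0, 0.0, -48.0]]
g 126.0 (155, 272, 16, 12) y 0.012 tray xz mm [[-56.0, 12.0, -33.0], [-22.0, 12.0, 14.0], [-96.0, 12.0, -88.0]]
b 9.5 (169, 282, 4, 8) y -0.012 tray xz mm [[-58.0, -12.0, -10.0], [-44.0, -12.0, 4.0], [-74.0, -12.0, -24.0]]
b 9.5 (169, 282, 4, 8) y 0 tray xz mm [[-79.0, -0.0, -49.0], [-64.0, -0.0, -35.0], [-96.0, 0.0, -64.0]]
b 9.5 (169, 282, 4, 8) y 0.012 tray xz mm [[-100.0, 12.0, -88.0], [-85.0, 12.0, -73.0], [-118.0, 12.0, -103.0]]
```

```bash
python3 - <<'E'
from h import *
im=env.read_camera("top"); o=env.get_obs(); print(o['time_s'],o['force'])
cv2.imwrite("pics/t3.png",cv2.resize(im[200:320,120:220],None,fx=5,fy=5,interpolation=cv2.INTER_CUBIC)[:,:,::-1])
E
python3 f.py 6
```

```text
13.7167 [-3.26838444 -2.27214052 10.90576401]
13.77 [-2.7 -1.  11.7] 12.1 [0.417  0.2058 0.0418]
13.82 [-2.3 -2.7 11.8] 12.3 [0.417  0.2058 0.0418]
13.87 [-2.6 -2.3 11.7] 12.3 [0.417  0.2058 0.0418]
13.92 [-2.7 -2.2 11. ] 11.5 [0.417  0.2057 0.0418]
13.97 [-2.9 -1.8 11.3] 11.8 [0.417  0.2058 0.0418]
14.02 [-3.1 -1.1 11.6] 12.0 [0.417  0.2058 0.0418]
```

View pics/t3.png

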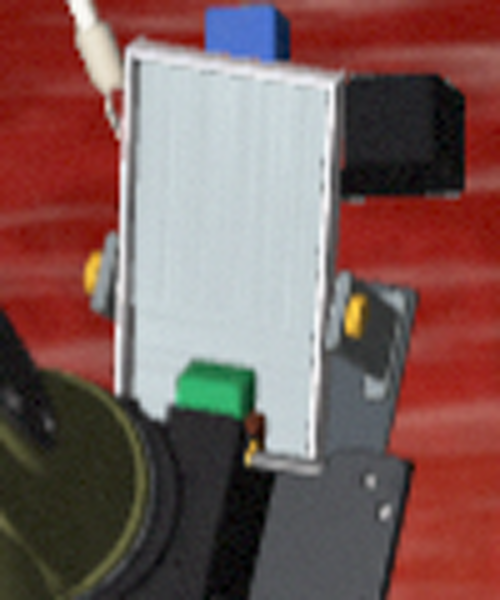

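Emit:
carry_out(plan=[{"grip": 1,"dp": [0,0,-0.001],"rotation": [0,0,0]},{"grip": 1,"dp": [0,0,-0.002],"rotation": [0,0,0]},{"grip": 1,"dp": [0,0,-0.003],"rotation": [0,0,0]},{"grip": 1,"dp": [0,0,-0.003],"rotation": [0,0,0]},{"grip": 1,"dp": [0,0,-0.003],"rotation": [0,0,0]},{"grip": 1,"dp": [0,0,-0.003],"rotation": [0,0,0]}])

```text
time_s: 14.52
tool_pos: [0.4151, 0.2048, 0.0564]
tool_rot: [-179.8, -0.2, 77.3]
force: [-1.2, 0.2, 0.0]
grip_width: 0.0009
```

Emit:
carry_out(plan=[{"grip": 1,"dp": [0,0,-0.002],"rotation": [0,0,0]},{"grip": 1,"dp": [0,0,-0.002],"rotation": [0,0,0]},{"grip": 1,"dp": [0,0,-0.002],"rotation": [0,0,0]}])

```text
time_s: 14.77
tool_pos: [0.415, 0.2048, 0.0632]
tool_rot: [-179.8, -0.2, 77.3]
force: [0.2, 0.4, 0.2]
grip_width: 0.0005
```

```bash
python3 f.py 4
python3 - <<'E'
from h import *
im=env.read_camera("scene")
cv2.imwrite("pics/s3.png",cv2.resize(im[140:240,210:320],None,fx=5,fy=5,interpolation=cv2.INTER_CUBIC)[:,:,::-1])
E
```

```text
14.82 [-0.5 -0.2  0.5] 0.8 [0.4153 0.2049 0.0636]
14.87 [-0.5  0.3  1.8] 1.9 [0.4153 0.2049 0.0634]
14.92 [-0.7 -0.2  1. ] 1.2 [0.4153 0.2049 0.0632]
14.97 [ 0.4 -0.   1.6] 1.7 [0.4153 0.2048 0.0631]
```

View pics/s3.png

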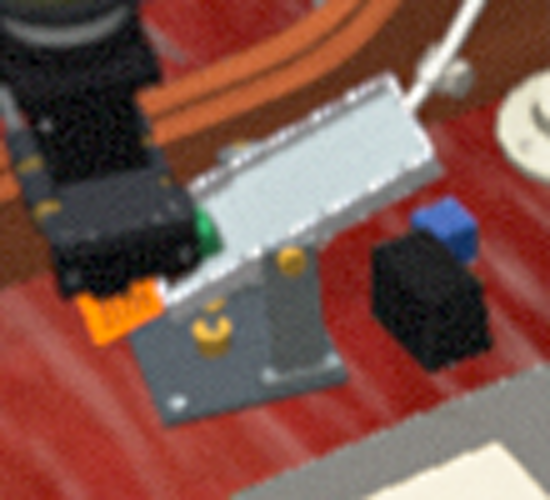

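Emit:
carry_out(plan=[{"grip": 1,"dp": [0,0,-0.002],"rotation": [0,0,0]},{"grip": 1,"dp": [0,0,-0.002],"rotation": [0,0,0]},{"grip": 1,"dp": [0,0,-0.002],"rotation": [0,0,0]},{"grip": 1,"dp": [0,0,-0.002],"rotation": [0,0,0]},{"grip": 1,"dp": [0,0,-0.002],"rotation": [0,0,0]},{"grip": 1,"dp": [0,0,-0.002],"rotation": [0,0,0]},{"grip": 1,"dp": [0,0,-0.002],"rotation": [0,0,0]},{"grip": 1,"dp": [0,0,-0.002],"rotation": [0,0,0]}])

```text
time_s: 15.68
tool_pos: [0.4148, 0.2046, 0.08]
tool_rot: [-179.8, -0.1, 77.3]
force: [-0.2, -0.2, 0.5]
grip_width: 0.0004
```

Emit:
carry_out(plan=[{"grip": 1,"dp": [0,0,-0.0018],"rotation": [0,0,0]},{"grip": 1,"dp": [0,0,-0.0018],"rotation": [0,0,0]},{"grip": 1,"dp": [0,0,-0.0018],"rotation": [0,0,0]},{"grip": 1,"dp": [0,0,-0.0018],"rotation": [0,0,0]},{"grip": 1,"dp": [0,0,-0.0018],"rotation": [0,0,0]},{"grip": 1,"dp": [0,0,-0.0018],"rotation": [0,0,0]},{"grip": 1,"dp": [0,0,-0.0018],"rotation": [0,0,0]},{"grip": 1,"dp": [0,0,-0.0018],"rotation": [0,0,0]}])

```text
time_s: 16.35
tool_pos: [0.4151, 0.2045, 0.0962]
tool_rot: [-179.8, -0.2, 77.3]
force: [0.2, 0.6, -0.1]
grip_width: 0.0001
```

Emit:
carry_out(plan=[{"grip": 1,"dp": [0,0,-0.004],"rotation": [0,0,0]},{"grip": 1,"dp": [0,0,-0.01],"rotation": [0,0,0]},{"grip": 1,"dp": [0,0,-0.03],"rotation": [0,0,0]},{"grip": 1,"dp": [0,0,-0.035],"rotation": [0,0,0]},{"grip": 1,"dp": [0,0,-0.035],"rotation": [0,0,0]},{"grip": 1,"dp": [0,0,-0.035],"rotation": [0,0,0]}])

```text
time_s: 16.85
tool_pos: [0.4108, 0.2005, 0.2457]
tool_rot: [-179.3, 0.6, 77.2]
force: [0.3, 0.8, 0.0]
grip_width: 0.0004
```

Emit:
carry_out(plan=[{"grip": 1,"dp": [0.03,0,0],"rotation": [0,0,0]},{"grip": 1,"dp": [0.035,0,0],"rotation": [0,0,0]},{"grip": 1,"dp": [0.035,0,0],"rotation": [0,0,0]},{"grip": 1,"dp": [0.035,0,0],"rotation": [0,0,0]},{"grip": 1,"dp": [0.035,0,0],"rotation": [0,0,0]},{"grip": 1,"dp": [0.01,0,0],"rotation": [0,0,0]},{"grip": 1,"dp": [0,0,0],"rotation": [0,0,0]}])

```text
time_s: 17.43
tool_pos: [0.4589, 0.3842, 0.2649]
tool_rot: [179.8, -0.7, 76.9]
force: [-0.5, -0.2, -0.6]
grip_width: 0.001
```

Run:
```python
from h import *
a=env.read_camera("top")[200:330,115:225]; b=env.read_camera("scene")[140:250,210:320]
C=np.hstack([cv2.resize(x,(400,440),interpolation=cv2.INTER_CUBIC) for x in(a,b)]); cv2.imwrite("pics/e.png",C[:,:,::-1])
p=env.camera_params("top"); im=env.read_camera("top")
H=np.array([.5033,.183]); t=np.radians(-12.3); M=np.array([[np.cos(t),np.sin(t)],[-np.sin(t),np.cos(t)]])
for n,lo,hi,z in (("g",(50,80,30),(88,255,255),.111),("b",(3,60,30),(14,190,150),.107),("orange",(8,200,180),(25,255,255),.094)):
    for c in cnts(im,lo,hi,30)[0]:
        u=np.array(cv2.minAreaRect(c)[0]); X=(cast(p,[u],z)[0,:2]-H)@M.T*1000
        if abs(X[0])<120 and abs(X[1])<40: print(n,cv2.contourArea(c),u.round(1),'tray mm',X.round(1))
```

```text
g 123.0 [159.2 277.8] tray mm [-37.2  -2.8]
b 124.5 [160.4 288.4] tray mm [-55.5  -7.8]
orange 692.5 [154.3 308.1] tray mm [-91.9  -0.9]
```

View pics/e.png

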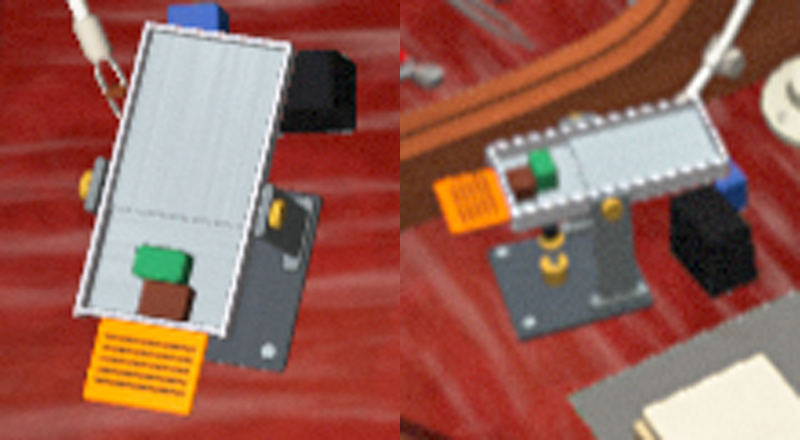

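Both blocks lie flat in the pocket: green at tray x ≈ -37 mm, brown at ≈ -56 mm. The tray is level again, with the orange tab at (154.3, 308.1), the same pixel as at the start. The hand is clear, so I am handing in.

```bash
python3 -c "
from cell import env
print(env.sign_off(), env.get_obs()['time_s'])"
```

```text
the job is handed in; nothing more can be done
the job is handed in; nothing more can be done
```

The job is done and handed in at about 17.5 s; no verdict was reported.

- **Placing:** I gripped the green block across its 26 mm side and set it down near tray x ≈ 62–64 mm. A top picture then showed it standing free with the tray level. The wrist force did not clearly show the touchdown. I took it from the tool no longer sinking.
- **Pressing:** I pushed the tab down with the shut fingers and met the stop by feel at about 0.57 rad. I held it there for about 1.3 s, steady at 11.5–12.5 N on the wrist. The highest reading was about 15.7 N, at the moment of pressing down. Pictures during the hold showed the green block in the pocket. Only the edge of the brown block was visible behind the gripper.
- **Letting back:** I let the tray up at about 2–3 mm per row, which I work out as under 0.6 rad/s. A picture partway confirmed the tray was following the fingers.
- **Last checks:** The tab is back at its starting pixel, so the tray is level. Green lies at tray (-37, -3) mm and brown at (-56, -8) mm, both inside the pocket. The hand is well clear.

No check failed. The two early estimates of the hinge position differed by about 2 mm, which did not matter. I did not measure the bystanders again at the end, but the arm stayed well away from them on its moves.

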